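Hold the step bin open and let its lid down softly

TASK

My hands are full of eggshells: press the pedal of the round step bin all the way down with your fingertips so that its lid stands wide open, hold it there for a good three seconds, then ease the pedal back up so that the lid comes down slowly and shuts without slamming, and take your hand away. Keep off the lid itself, do not tip or shove the bin, and leave the square bin shut and everything else where it is.

Things in the scene. Friction and masses are not known exactly. Their poses are not given: they have to be found in the camera images.
- round_bin: the round bench-top step bin: brushed steel drum 168 mm across on a black foot, 244 mm high with its domed lid shut; about 2 kg, loose on the bench. Origin: centre of its underside. Its z axis is up and its x axis points from the pedal (front) to the lid hinge (back), so the pedal lies on its -x side. Its front wall is at x = -84 mm
- round_pedal_pad (a point): centre of the upper face of the round bin's pedal pad, which moves with the pedal: black rubber, 48 mm deep (along the bin's x), 66 mm wide, 10 mm thick, in front of the bin. At rest at x = -130, y = 0, z = 55 mm of the bin, the pad rising outward by 0.12 rad; at its stop about 31 mm lower, sloping down outward. It turns about an axis along the bin's y at x = -10, z = 30 mm
- round_pedal (a joint): turn of the round bin's pedal, rad: 0 up at rest, 0.26 fully down at its stop. Pressing takes about 7 N at first and less as the lid rises (about 2 N near the stop)
- round_cover: the round bin's steel lid, 174 mm disc, 26 mm thick (not to be touched). Origin: its centre, shut 222 mm above the bench; hinged 94 mm behind that. A rod links it to the pedal: it is open by 4.4 times the pedal's angle; its z axis is upright when shut, leans back 1.14 rad when wide open. 0.2 kg, no damper: it falls shut by its weight, pushing the pedal up, in a fraction of a second if let go
- square_cover: the lid of the square bin, 174 x 178 mm; it must stay shut. Origin: its centre, 222 mm above the bench when shut
- square_bin: the square step bin of the same make (not the one to use): 166 x 170 mm, 239 mm high, same lid mechanism. Origin: centre of its underside; axes as for the round bin
- square_pedal_pad (a point): centre of the upper face of the square bin's pedal pad, which moves with the pedal, same size as the other
- square_pedal (a joint): turn of the square bin's pedal, rad: 0 up, 0.26 fully down; it must stay up
- ramekin: white ceramic ramekin, 80 mm across, 45 mm high, standing beside the round bin's pedal. Origin: centre of its underside
- tart_ring: plain steel tart ring, 90 mm across, 40 mm high, near the square bin's pedal. Origin: centre of its underside
- egg_carton: pulp tray 105 x 155 mm with five eggs, 65 mm high. Origin: centre of its underside
- mixing_bowl: steel bowl, 210 mm across, 100 mm high. Origin: centre of its underside
- spatula: baking spatula lying flat, 260 mm long. Origin: underneath it, near its middle; x axis from handle to blade
- sprinkle_jar: jar with a metal cap, 64 mm across, 100 mm high. Origin: centre of its underside
- pink_mixer: pink hand mixer standing on its heel, 210 mm high, beaters pointing along its +y, reaching 175 mm from the origin. Origin: centre of its underside

How it is judged (in metres and radians):
On the way:
1. the round bin's lid is held wide open for three seconds with the fingers on its pedal (angle between round_cover's own z axis and vertical above 1 rad and contact force between the fingers and round_pedal above 0.3 N), for 2.7 s.
At the end, for the whole second after the job is handed in: The round lid stood at least 1.0 rad open for 2.7 s under the fingers' press on the pedal, then shut (under 0.03 rad, pedal up); the square lid is shut; both bins upright and at rest, they and the bystanders within 30 mm of where they stood (angle between each of round_cover, square_cover's own z axis and vertical below 0.03 rad and value of joint each of round_pedal, square_pedal below 0.01 rad and distance of each of round_bin, square_bin, ramekin, tart_ring, egg_carton, mixing_bowl, spatula, sprinkle_jar, pink_mixer from where it was at the start of the episode below 0.03 m and angle between each of round_bin, square_bin's own z axis and vertical below 0.05 rad and linear speed of each of round_bin, square_bin below 0.02 m/s); the robot touches nothing.
It fails at once if the round bin's lid falls: it closes faster than 2 rad/s (angle between round_cover's own z axis and vertical below 0.9 rad and angular speed of round_cover above 2 rad/s and velocity of joint round_pedal below -0.1 rad/s).
It fails at once if the fingers or the arm touch the round bin's lid (contact force between any of the fingers, the arm and round_cover above 0.3 N).
It fails at once if the square bin is opened (angle between square_cover's own z axis and vertical above 0.15 rad or value of joint square_pedal above 0.03 rad).
It fails at once if a bin is tipped, lifted or shoved (over 0.12 rad, 30 mm) (angle between any of round_bin, square_bin's own z axis and vertical above 0.12 rad or distance of any of round_bin, square_bin from where it was at the start of the episode above 0.03 m).
It fails at once if a bystander is moved, lifted or knocked over (30 mm) (distance of any of ramekin, tart_ring, egg_carton, mixing_bowl, spatula, sprinkle_jar, pink_mixer from where it was at the start of the episode above 0.03 m).
It also fails if it takes over 53 s, if anything falls off the work surface, if the arm or the gripper's body presses on something with over 40 N, if the wrist force passes 120 N, or if a joint passes its speed limit or range.

ROBOT

A 6-joint arm with a two-finger parallel gripper is mounted at the origin on the work surface. World frame = base frame: x ahead of the robot, y to its left, z up, the work surface at z = 0. Lengths are in mm, angles in rad, forces in N, time in s.
With the tool pointing down it reaches from about 275 to 750 mm from the base axis. Payload 10.2 kg.
Tool frame: the origin (TCP) lies at the very end of the fingers, on their centre line; the grasp point (between the pads) lies 19 mm behind it (arm.tcp_to_grasp is the distance from the TCP to the grasp point, in mm); z points along the fingers, y is the line along which they close (so a half turn about z gives the same grasp; the last joint's range is limited). The gripper opens to 85 mm and grips with 20 to 120 N. Pads are 22 mm wide; open, the fingers measure 114 mm over their backs; the gripper's body (76 mm by 85 mm) begins 54 mm behind the grasp point. The pads swing forward as they close: fully open they stand 13 mm farther back than shut.
Start: joints at [0.996, 0.313, 1.498, -0, 1.331, -0.223], TCP at [180.922, 492.847, 231.294] pointing down, gripper open.
Joint ranges: [-2.94, 2.94], [-0.97, 2.17], [0.19, 2.56], [-1.23, 4.37], [0.02, 3.11], [-2.88, 2.88]. Speed limits (rad/s): [2.39, 2.39, 3.01, 3.14, 3.14, 3.14].

INTERFACE

Orientations are given as a unit quaternion [x, y, z, w].
In Python, from plant import arm gives the robot as it stands.
- The arm moves only by the tool servo_tool, never from a script. Its argument "motion" is one flat list of numbers, 5 for each row, row after row: the shift along the tool's x, y, z in m, then the turn about the tool's z in degrees, then the opening, from 0 (shut) to 1 (fully open). A call has 1 to 5 rows; each row shifts and turns the commanded pose from where the row before left it, along the tool's axes as they then stand; what a row does not reach is not made up. A row lasts 1/8 s, in which the tool goes at most 62.5 mm and 10.7 degrees, less where a joint would pass 70% of its speed; a pose out of reach is approached as far as the arm can. A call with a gripper value outside its range is refused whole. The fingers move at their own pace and stop on an object; "grip_force" is the grip in N (left out, the last holds). Time passes only in rows, so rows that do not move let the fingers close. It gives the time, the measured TCP pose, the force, the opening and the grip force at its end, in the units of the state.
- arm.get_state(): the state, without advancing time (a new reading comes with each control period).
- arm.grab_frame(name): name is "side" or "top" or "wrist"; returns a dict with "img" (384x512x3 uint8, red, green, blue), "range_z" (384x512 float32, mm along the optical axis (not along the pixel's ray), 0 where there is no reading), "fx", "fy", "cx", "cy" (pixels), "dist" ([k1, k2, p1, p2, k3] as OpenCV has them; the pictures are not rectified), "rvec" (rotation vector, rad) and "tvec" (3), from world to camera coordinates, as OpenCV has them; the wrist camera has in their place "tool_from_camera" (4x4, takes a point from camera to tool coordinates, whose origin is the TCP and whose axes are the flange's). Camera axes: x right, y down, z forward; pixel columns grow to the right and rows downward; lengths in mm; the calibration is good to about 2 mm. A picture is of the moment at which its call begins: read the wrist's pose just before it.
- arm.close_job(): hands the job in; it is judged then, once.
The state is a dict: "clock": time; "joint_pos": joint angles; "qd": joint speeds; "joint_efforts": joint torques, N m; "eef_pos": TCP position; "orientation": TCP orientation; "ft_force": force on the tool from outside, world axes, zero at the start; "torque": the same for the moment, N m; "grip_width": opening from 0.0 (shut) to 1.0 (fully open); "grip_force": force on a finger pad.
Only numpy, scipy, OpenCV 4.12 (cv2) and the standard library are available. Lean on these libraries where they do the work, as an engineer would, in place of code of your own. Each camera call takes 0.05 s, during which the arm holds its last target. There are 200 camera calls.

## Working session

There is one attempt and no reset: what is moved stays moved. The work goes in short steps, Python scripts to look and compute and a tool call to move; the robot and the scene stay as the last step left them, time stands still between calls to the robot, and variables do not carry over. Pictures are saved under pics/ and viewed, at most 10 in all, crops included, and the job is handed in when it is done.

Besides the shell and the picture viewer there is one more tool, called by a JSON object that holds its "method" and its "body", one argument or row to a line. servo_tool: Moves the arm, as the interface text tells. Its arguments: {"type":"object","properties":{"motion":{"type":"array"},"grip_force":{"type":"number"}},"required":["motion"]}

```bash
mkdir -p pics; cat > h.py <<'E'
import numpy as np,cv2,pickle
from plant import arm
def grab(n):
    s=arm.get_state(); f=arm.grab_frame(n); f['s']=s
    pickle.dump(f,open(f'{n}.pkl','wb')); return f
def load(n): return pickle.load(open(f'{n}.pkl','rb'))
def cloud(f):
    K=np.array([[f['fx'],0,f['cx']],[0,f['fy'],f['cy']],[0,0,1.]])
    h,w=f['range_z'].shape
    uv=np.stack(np.meshgrid(np.arange(w),np.arange(h)),-1).reshape(-1,1,2).astype(float)
    n=cv2.undistortPoints(uv,K,np.array(f['dist'],float)).reshape(h,w,2)
    z=f['range_z'][...,None]
    P=np.concatenate([n*z,z],-1)
    R=cv2.Rodrigues(np.array(f['rvec'],float))[0]
    W=(P-np.array(f['tvec'],float).reshape(3))@R
    W[f['range_z']==0]=np.nan
    return W
E
python3 - <<'E'
from h import *
for n in('top','side'):
    f=grab(n); cv2.imwrite(f'pics/{n}0.png',f['img'][...,::-1])
print(arm.get_state())
E
```

```text
{'clock': 0.1, 'joint_pos': array([ 9.95596968e-01,  3.13402671e-01,  1.49833387e+00,  1.66363892e-06,
        1.33100112e+00, -2.23403911e-01]), 'qd': array([ 0.00032184, -0.00143906, -0.00122318,  0.00080982, -0.00040325,
       -0.00012957]), 'joint_efforts': array([ 4.37366354e-03, -4.12901831e+01, -2.60142982e+01, -1.60744316e-04,
        3.02263892e-03, -1.90957206e-05]), 'eef_pos': array([180.79703834, 492.65306243, 230.79814394]), 'orientation': array([ 1.74992246e-01,  9.84569645e-01, -5.27155216e-04, -2.23320711e-04]), 'ft_force': array([ 0.36250808, -0.80710192, -0.35858211]), 'torque': array([-0.02037168,  0.00231524,  0.01289493]), 'grip_force': 0.0, 'grip_width': 1.0017436701764766}
```

View pics/top0.png

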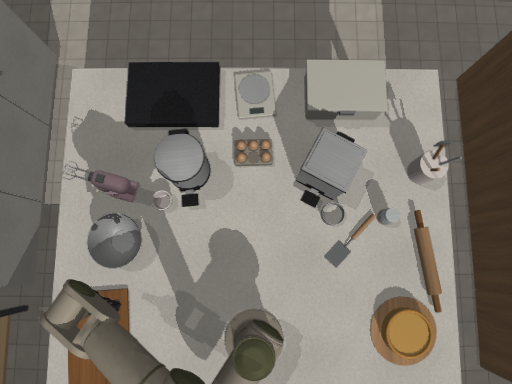

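View pics/side0.png

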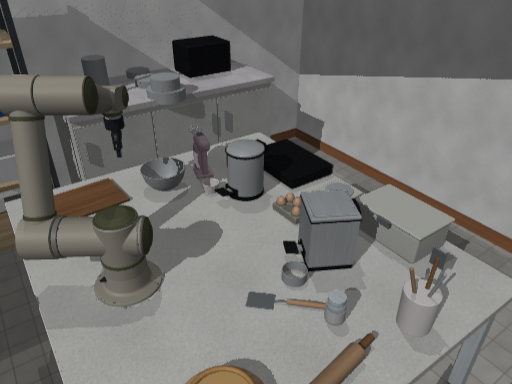

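The top view shows the round bin's lid at about (180,157), its pedal pad at (190,200), the ramekin at (162,200), and the square bin's pad at (310,199). The side view agrees.

```bash
python3 - <<'E'
from h import *
f=load('top'); W=cloud(f); g=f['img'].astype(int).sum(-1)
for p in [(180,157),(190,200),(162,200),(115,240),(110,180),(310,199)]: print(p,W[p[1],p[0]].round())
sub=W[120:215,150:215]; 
z=sub[...,2]
r=sub[(z>205)&(z<275)]; print('lid',len(r),r.min(0),r.max(0)); 
c,rad=cv2.minEnclosingCircle(r[:,:2].astype(np.float32)); print(c,rad)
m=np.zeros(z.shape,bool); m[192-120-5:212-120,180-150:202-150]=1
q=sub[m&(z>40)&(z<75)&(g[120:215,150:215]<150)]; print('pad',len(q),np.median(q,0),q.min(0),q.max(0)); print(cv2.minAreaRect(q[:,:2].astype(np.float32)))
# ramekin
s=W[185:215,148:177]; s=s[(s[...,2]>35)&(s[...,2]<55)]; print('ram',cv2.minEnclosingCircle(s[:,:2].astype(np.float32)))
f=load('side');W=cloud(f);print('side lid',W[150,245],'pad',W[190,226])
cv2.imwrite('pics/topcrop.png',cv2.resize(load('top')['img'][110:230,130:230,::-1],None,fx=5,fy=5,interpolation=2))
E
```

```text
(180, 157) [655. 257. 244.]
(190, 200) [531. 250.  56.]
(162, 200) [538. 373.   3.]
(115, 240) [375. 554.   9.]
(110, 180) [581. 512. 205.]
(310, 199) [ 536. -220.   55.]
lid 1970 [573.4892122  179.40913585 206.49812071] [766.32846984 353.90691632 250.20851112]
(670.1824951171875, 263.71636962890625) 97.95565795898438
pad 212 [537.81668118 252.52762052  55.75399217] [510.39770477 219.16222934  42.02008659] [582.47303991 293.0134005   67.30785284]
((545.6171875, 253.8688507080078), (70.47417449951172, 74.31275939941406), 4.095212936401367)
ram ((547.6456909179688, 351.41668701171875), 58.392555236816406)
side lid [634.88972887 223.75760609 242.26887552] pad [551.11065437 254.37890913  53.93739997]
```

View pics/topcrop.png

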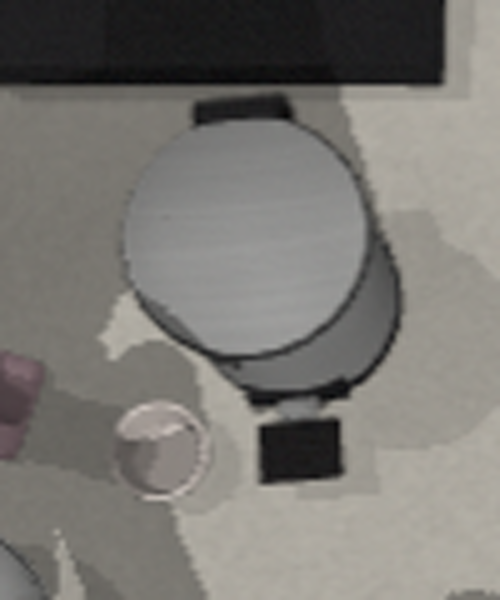

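The crop shows the pad's centre at image (190,200), so about (531,250,56) in the world. With the lid centre at about (660,262), the bin's yaw is about 0.09 rad. First I'll shut the fingers and turn the tool to line up with the bin, then travel.

{"method": "servo_tool", "body": {
  "motion": [0, 0, 0, -8.5, 0, 0, 0, 0, -8.5, 0, 0, 0, 0, -8.4, 0],
  "grip_force": 20
}}

```text
clock: 0.48
eef_pos: [180.8, 492.7, 231.0]
orientation: [-0.048, 0.999, -0.0, -0.0]
ft_force: [0.2, -0.1, 0.1]
grip_width: 0.381
grip_force: 0.0
```

{"method": "servo_tool", "body": {
  "motion": [-0.02, -0.02, 0, 0, 0, -0.035, -0.032, 0, 0, 0, -0.035, -0.032, 0, 0, 0, -0.035, -0.032, 0, 0, 0, -0.035, -0.032, 0, 0, 0]
}}

```text
clock: 1.1
eef_pos: [354.7, 359.0, 231.1]
orientation: [-0.046, 0.999, -0.0, -0.0]
ft_force: [0.8, 0.4, 0.3]
grip_width: 0.001
grip_force: 0.0
```

{"method": "servo_tool", "body": {
  "motion": [-0.035, -0.032, 0, 0, 0, -0.035, -0.032, 0, 0, 0, -0.035, -0.032, 0.02, 0, 0, -0.025, -0.02, 0.02, 0, 0, 0, 0, 0, 0, 0]
}}

```text
clock: 1.72
eef_pos: [494.2, 255.0, 189.3]
orientation: [-0.044, 0.999, -0.0, -0.002]
ft_force: [-0.3, 0.7, -0.1]
grip_width: -0.003
grip_force: 0.0
```

```bash
python3 - <<'E'
from h import *
f=grab('wrist'); s=f['s']; print({k:f[k] for k in('tool_from_camera','fx')}); print(s['clock'],s['eef_pos'],s['orientation'],s['ft_force'],s['joint_pos'])
cv2.imwrite('pics/w1.png',f['img'][...,::-1])
E
```

```text
{'tool_from_camera': array([[ 3.05077767e-04, -9.66290321e-01, -2.57454700e-01,
         6.54462467e+01],
       [ 9.99999922e-01,  2.30219295e-04,  3.20907197e-04,
         1.09473770e+00],
       [-2.50818479e-04, -2.57454778e-01,  9.66290316e-01,
        -1.42434642e+02],
       [ 0.00000000e+00,  0.00000000e+00,  0.00000000e+00,
         1.00000000e+00]]), 'fx': 299.8667612435225}
1.725 [494.23518375 255.00645965 189.30115297] [-4.44273696e-02  9.99010805e-01 -4.64745443e-04 -1.84533631e-03] [-0.26564956  0.70224884 -0.14126164] [ 2.65707550e-01  4.17479783e-01  1.46196247e+00 -1.01540430e-04
  1.26595509e+00 -1.39394227e+00]
```

View pics/w1.png

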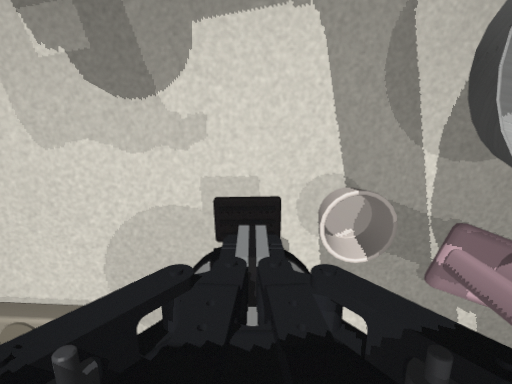

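The wrist view shows the pad at columns 215–281, its outer edge at row 197, the fingertips at about (252,228), and the ramekin at (357,225), well clear.

```bash
python3 - <<'E'
from h import *
from scipy.spatial.transform import Rotation as Ro
f=load('wrist'); s=f['s']; T=f['tool_from_camera']
g=dict(f); g['rvec']=np.zeros(3); g['tvec']=np.zeros(3)
P=cloud(g)@T[:3,:3].T+T[:3,3]; R=Ro.from_quat(s['orientation']).as_matrix()
W=P@R.T+s['eef_pos']
for u,v in [(218,200),(248,200),(278,200),(218,212),(248,212),(278,212),(218,225),(278,225),(218,234),(278,234)]: print((u,v),W[v,u].round(1),P[v,u].round(1))
E
```

```text
(218, 200) [513.1 225.2  56.4] [-16.7 -31.2 132.9]
(248, 200) [510.8 253.9  55.7] [-16.9  -2.5 133.6]
(278, 200) [507.6 282.3  57.8] [-16.2  26.1 131.4]
(218, 212) [525.4 225.9  55.8] [-29.  -31.6 133.4]
(248, 212) [523.1 254.9  55.1] [-29.2  -2.6 134.1]
(278, 212) [520.  283.8  56.4] [-28.7  26.5 132.8]
(218, 225) [539.1 226.7  55. ] [-42.7 -32.1 134.2]
(278, 225) [533.9 285.5  54.8] [-42.7  26.9 134.3]
(218, 234) [548.9 227.2  54.2] [-52.5 -32.5 134.9]
(278, 234) [544.1 286.7  53.2] [-53.   27.3 135.9]
```

The pad's centre is at tool (-38,-3,133). I'll press 8 mm outward of it for clearance from the bin.

{"method": "servo_tool", "body": {
  "motion": [-0.015, -0.003, 0.03, 0, 0, -0.015, 0, 0.03, 0, 0, 0, 0, 0.03, 0, 0, 0, 0, 0.03, 0, 0, 0, 0, 0, 0, 0]
}}

```text
clock: 2.4
eef_pos: [522.4, 256.9, 70.4]
orientation: [-0.046, 0.999, -0.0, -0.002]
ft_force: [-0.2, 0.7, 0.4]
grip_width: -0.001
grip_force: 0.0
```

{"method": "servo_tool", "body": {
  "motion": [0, 0, 0.004, 0, 0, 0, 0, 0.004, 0, 0, 0, 0, 0.004, 0, 0, 0, 0, 0.002, 0, 0, 0, 0, 0, 0, 0]
}}

```text
clock: 3.02
eef_pos: [524.0, 256.2, 57.3]
orientation: [-0.046, 0.999, -0.0, 0.0]
ft_force: [-0.3, -0.3, -0.4]
grip_width: -0.004
grip_force: 0.0
```

{"method": "servo_tool", "body": {
  "motion": [0, 0, 0.002, 0, 0, 0, 0, 0.002, 0, 0, 0, 0, 0.002, 0, 0, 0, 0, 0.002, 0, 0, 0, 0, 0, 0, 0]
}}

```text
clock: 3.65
eef_pos: [523.7, 256.3, 49.6]
orientation: [-0.046, 0.999, -0.0, -0.0]
ft_force: [-3.8, -1.2, 5.7]
grip_width: 0.005
grip_force: 2.7
```

{"method": "servo_tool", "body": {
  "motion": [0, 0, 0.002, 0, 0, 0, 0, 0.002, 0, 0, 0, 0, 0.002, 0, 0, 0, 0, 0.002, 0, 0, 0, 0, 0.002, 0, 0]
}}

```text
clock: 4.28
eef_pos: [523.6, 256.3, 39.6]
orientation: [-0.046, 0.999, -0.0, -0.0]
ft_force: [-3.8, 0.2, 4.3]
grip_width: 0.003
grip_force: 2.7
```

{"method": "servo_tool", "body": {
  "motion": [0, 0, 0.002, 0, 0, 0, 0, 0.002, 0, 0, 0, 0, 0.002, 0, 0, 0, 0, 0.002, 0, 0, 0, 0, 0, 0, 0]
}}

```text
clock: 4.9
eef_pos: [523.9, 256.2, 31.1]
orientation: [-0.046, 0.999, 0.0, -0.0]
ft_force: [-2.7, -0.6, 4.3]
grip_width: 0.005
grip_force: 2.0
```

```bash
python3 - <<'E'
from h import *
f=grab('side'); cv2.imwrite('pics/s1.png',cv2.resize(f['img'][90:240,150:320,::-1],None,fx=4,fy=4,interpolation=2)); print(f['s']['eef_pos'],f['s']['ft_force'])
E
```

```text
[523.93636952 256.2183379   31.10811225] [-2.72322822 -0.57846122  4.25569377]
```

View pics/s1.png

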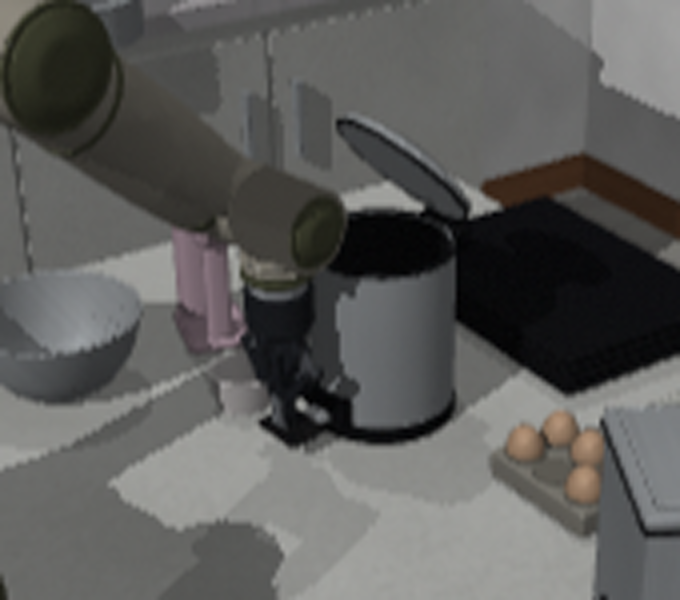

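The crop shows the lid at about (400,160), open by roughly 0.8–0.9 rad, with the wrist at about (290,220) clear of it. Next I'll press on down to the stop.

{"method": "servo_tool", "body": {
  "motion": [0, 0, 0.002, 0, 0, 0, 0, 0.002, 0, 0, 0, 0, 0.001, 0, 0, 0, 0, 0.001, 0, 0, 0, 0, 0, 0, 0]
}}

```text
clock: 5.58
eef_pos: [524.1, 256.2, 25.2]
orientation: [-0.046, 0.999, 0.0, 0.0]
ft_force: [-0.7, 0.8, 2.7]
grip_width: 0.003
grip_force: 1.2
```

{"method": "servo_tool", "body": {
  "motion": [0, 0, 0.001, 0, 0, 0, 0, 0.001, 0, 0, 0, 0, 0, 0, 0]
}}

```text
clock: 5.95
eef_pos: [524.2, 256.2, 23.5]
orientation: [-0.046, 0.999, 0.0, 0.0]
ft_force: [-1.5, 0.4, 3.1]
grip_width: 0.0
grip_force: 1.9
```

{"method": "servo_tool", "body": {
  "motion": [0, 0, 0.001, 0, 0, 0, 0, 0, 0, 0]
}}

```text
clock: 6.2
eef_pos: [524.2, 256.3, 23.1]
orientation: [-0.046, 0.999, 0.0, 0.0]
ft_force: [-3.4, -1.3, 10.5]
grip_width: 0.001
grip_force: 5.4
```

{"method": "servo_tool", "body": {
  "motion": [0, 0, 0.001, 0, 0, 0, 0, 0, 0, 0]
}}

```text
clock: 6.45
eef_pos: [524.3, 256.3, 22.9]
orientation: [-0.046, 0.999, 0.0, 0.001]
ft_force: [-6.2, -2.0, 17.1]
grip_width: 0.0
grip_force: 8.9
```

```bash
python3 - <<'E'
from h import *
f=grab('side'); print(f['s']['eef_pos'],f['s']['ft_force'])
W=cloud(f); c=W[110:150,225:275].reshape(-1,3)
c=c[(c[:,2]>235)&(c[:,0]>600)&(c[:,0]<850)&(c[:,1]>150)&(c[:,1]<370)]
m=c.mean(0); n=np.linalg.svd(c-m)[2][2]; print(len(c),m,n,np.arccos(abs(n[2])))
E
```

```text
[524.30213611 256.32281197  22.86330769] [-6.20853526 -1.97134567 17.08619   ]
577 [712.05970735 263.29434804 316.0553359 ] [0.9120227  0.10933333 0.39529839] 1.1644036478974893
```

The pedal is at its stop and the lid is at about 1.15 rad. I'll hold for just over 3 s.

{"method": "servo_tool", "body": {
  "motion": [0, 0, 0, 0, 0, 0, 0, 0, 0, 0, 0, 0, 0, 0, 0, 0, 0, 0, 0, 0, 0, 0, 0, 0, 0]
}}

```text
clock: 7.12
eef_pos: [524.3, 256.3, 22.9]
orientation: [-0.046, 0.999, 0.0, 0.001]
ft_force: [-6.3, -1.9, 16.9]
grip_width: 0.005
grip_force: 8.9
```

{"method": "servo_tool", "body": {
  "motion": [0, 0, 0, 0, 0, 0, 0, 0, 0, 0, 0, 0, 0, 0, 0, 0, 0, 0, 0, 0, 0, 0, 0, 0, 0]
}}

```text
clock: 7.75
eef_pos: [524.3, 256.3, 22.9]
orientation: [-0.046, 0.999, 0.0, 0.001]
ft_force: [-7.1, -1.5, 17.8]
grip_width: 0.002
grip_force: 8.9
```

{"method": "servo_tool", "body": {
  "motion": [0, 0, 0, 0, 0, 0, 0, 0, 0, 0, 0, 0, 0, 0, 0, 0, 0, 0, 0, 0, 0, 0, 0, 0, 0]
}}

```text
clock: 8.38
eef_pos: [524.3, 256.3, 22.9]
orientation: [-0.046, 0.999, 0.0, 0.001]
ft_force: [-6.6, -1.2, 17.7]
grip_width: 0.001
grip_force: 8.9
```

{"method": "servo_tool", "body": {
  "motion": [0, 0, 0, 0, 0, 0, 0, 0, 0, 0, 0, 0, 0, 0, 0, 0, 0, 0, 0, 0, 0, 0, 0, 0, 0]
}}

```text
clock: 9.0
eef_pos: [524.3, 256.3, 22.9]
orientation: [-0.046, 0.999, 0.0, 0.001]
ft_force: [-6.8, -0.9, 16.6]
grip_width: 0.001
grip_force: 8.9
```

{"method": "servo_tool", "body": {
  "motion": [0, 0, 0, 0, 0, 0, 0, 0, 0, 0, 0, 0, 0, 0, 0, 0, 0, 0, 0, 0, 0, 0, 0, 0, 0]
}}

```text
clock: 9.62
eef_pos: [524.3, 256.3, 22.9]
orientation: [-0.046, 0.999, 0.0, 0.001]
ft_force: [-6.9, -0.9, 16.7]
grip_width: 0.002
grip_force: 8.9
```

{"method": "servo_tool", "body": {
  "motion": [0, 0, 0, 0, 0, 0, 0, 0, 0, 0, 0, 0, 0, 0, 0, 0, 0, 0, 0, 0, 0, 0, 0, 0, 0]
}}

```text
clock: 10.25
eef_pos: [524.3, 256.3, 22.9]
orientation: [-0.046, 0.999, 0.0, 0.001]
ft_force: [-5.9, 0.0, 17.4]
grip_width: 0.003
grip_force: 8.9
```

Next I'll ease up at 1.5 mm per row (12 mm/s).

{"method": "servo_tool", "body": {
  "motion": [0, 0, -0.001, 0, 0, 0, 0, -0.001, 0, 0, 0, 0, -0.001, 0, 0, 0, 0, -0.0015, 0, 0, 0, 0, -0.0015, 0, 0]
}}

```text
clock: 10.88
eef_pos: [524.0, 256.2, 27.4]
orientation: [-0.046, 0.999, 0.0, -0.0]
ft_force: [-0.2, 1.3, 2.3]
grip_width: -0.002
grip_force: 1.3
```

{"method": "servo_tool", "body": {
  "motion": [0, 0, -0.0015, 0, 0, 0, 0, -0.0015, 0, 0, 0, 0, -0.0015, 0, 0, 0, 0, -0.0015, 0, 0, 0, 0, -0.0015, 0, 0]
}}

```text
clock: 11.5
eef_pos: [524.1, 256.2, 35.0]
orientation: [-0.046, 0.999, 0.0, 0.0]
ft_force: [-1.5, 0.4, 5.0]
grip_width: 0.003
grip_force: 2.0
```

{"method": "servo_tool", "body": {
  "motion": [0, 0, -0.0015, 0, 0, 0, 0, -0.0015, 0, 0, 0, 0, -0.0015, 0, 0, 0, 0, -0.0015, 0, 0, 0, 0, -0.0015, 0, 0]
}}

```text
clock: 12.12
eef_pos: [524.5, 256.3, 42.6]
orientation: [-0.046, 0.999, 0.0, 0.001]
ft_force: [3.3, 1.1, 4.3]
grip_width: 0.003
grip_force: 2.2
```

{"method": "servo_tool", "body": {
  "motion": [0, 0, -0.0015, 0, 0, 0, 0, -0.0015, 0, 0, 0, 0, -0.0015, 0, 0, 0, 0, -0.0015, 0, 0, 0, 0, -0.0015, 0, 0]
}}

```text
clock: 12.75
eef_pos: [524.1, 256.2, 49.9]
orientation: [-0.046, 0.999, -0.0, 0.0]
ft_force: [2.9, -0.1, 5.0]
grip_width: 0.004
grip_force: 2.4
```

{"method": "servo_tool", "body": {
  "motion": [0, 0, -0.0015, 0, 0, 0, 0, -0.0015, 0, 0, 0, 0, -0.0015, 0, 0, 0, 0, -0.0015, 0, 0, 0, 0, -0.0015, 0, 0]
}}

```text
clock: 13.38
eef_pos: [523.6, 256.1, 57.2]
orientation: [-0.046, 0.999, -0.0, -0.001]
ft_force: [-0.3, -0.1, 0.4]
grip_width: 0.006
grip_force: 0.1
```

{"method": "servo_tool", "body": {
  "motion": [0, 0, -0.0015, 0, 0, 0, 0, -0.0015, 0, 0, 0, 0, -0.0015, 0, 0, 0, 0, -0.0015, 0, 0, 0, 0, -0.0015, 0, 0]
}}

```text
clock: 14.0
eef_pos: [523.9, 256.2, 64.9]
orientation: [-0.046, 0.999, -0.0, -0.0]
ft_force: [0.2, 0.2, 0.9]
grip_width: -0.0
grip_force: 0.0
```

The pedal is up. I'll back away upward and toward the robot, then check.

{"method": "servo_tool", "body": {
  "motion": [0, 0, -0.02, 0, 0, 0.02, 0, -0.03, 0, 0, 0.03, 0, -0.03, 0, 0, 0.03, 0, -0.03, 0, 0, 0.03, 0, -0.02, 0, 0]
}}

```text
clock: 14.62
eef_pos: [413.7, 246.1, 196.2]
orientation: [-0.046, 0.999, 0.0, 0.001]
ft_force: [0.4, 1.1, 0.7]
grip_width: -0.0
grip_force: 0.0
```

{"method": "servo_tool", "body": {
  "motion": [0.02, 0, 0, 0, 0, 0, 0, 0, 0, 0, 0, 0, 0, 0, 0, 0, 0, 0, 0, 0]
}}

```text
clock: 15.12
eef_pos: [395.1, 244.3, 194.5]
orientation: [-0.046, 0.999, -0.0, -0.0]
ft_force: [1.1, 0.2, -0.2]
grip_width: -0.0
grip_force: 0.0
```

```bash
python3 - <<'E'
from h import *
f=grab('side'); print(f['s']['eef_pos'],f['s']['ft_force'],f['s']['clock'])
cv2.imwrite('pics/s2.png',cv2.resize(f['img'][90:300,130:370,::-1],None,fx=3,fy=2.8,interpolation=2))
W=cloud(f); c=W[140:160,232:262].reshape(-1,3); m=np.nanmean(c,0); c=c[(c[:,2]>225)]; n=np.linalg.svd(c-c.mean(0))[2][2]; print(c.mean(0),n,W[190,226])
E
```

```text
[395.08583037 244.29128628 194.51101186] [ 1.08524949  0.18294336 -0.23711082] 15.125
[656.81499717 247.2549074  236.86218098] [ 0.00461258 -0.05039774  0.99871857] [553.88537883 259.14625801  50.54586303]
```

View pics/s2.png

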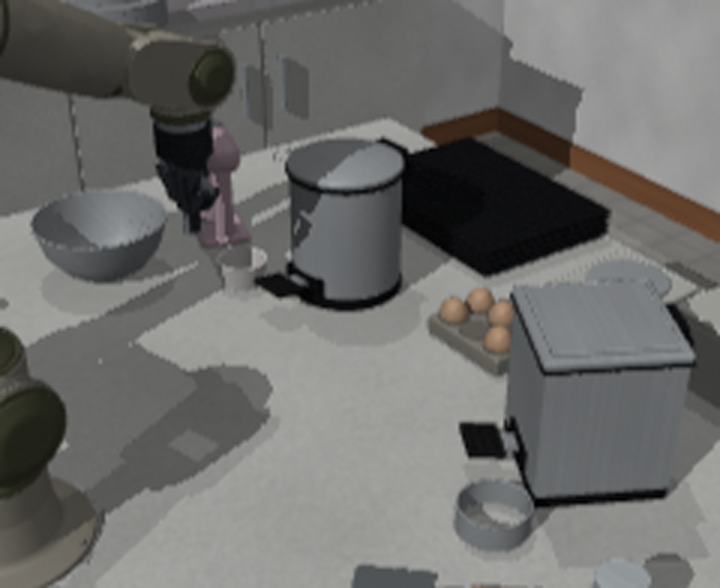

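The round lid at (345,165) is shut and its pedal at (285,283) is up. The square bin is shut, nothing has moved, and the arm is clear.

```bash
python3 -c "
from plant import arm
print(arm.close_job())"
```

```text
the job is handed in; nothing more can be done
None
```

I pressed the round bin's pedal to its stop, held the lid wide open (about 1.15 rad) for just under 4 s, then eased it shut in about 2.5 s and took the hand away; the last picture shows both bins shut and everything in view in place, and I handed the job in at about 15 s (no verdict was returned).

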